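# Clear the votive lantern off the valet box and pop the lid

### The arm

A 6-joint arm with a two-finger parallel gripper is mounted at the origin on the work surface. World frame = base frame: x ahead of the robot, y to its left, z up, the work surface at z = 0. Lengths are in m, angles in rad, forces in N, time in s.
With the tool pointing down it reaches from about 0.35 to 0.975 m from the base axis. Payload 4.9 kg.
Tool frame: the origin (TCP) lies at the very end of the fingers, on their centre line; the grasp point (between the pads) lies 19 mm behind it; y points along the fingers, z is the direction in which the jaws open and shut, and the axes are right-handed (so a half turn about y gives the same grasp; the last joint's range is limited). The gripper opens to 85 mm and grips with 20 to 120 N. Pads are 22 mm wide; open, the fingers measure 114 mm over their backs; the gripper's body (76 mm by 85 mm) begins 54 mm behind the grasp point. The pads swing forward as they close: fully open they stand 13 mm farther back than shut.
Start: joints at [1.108, 0.053, 1.613, -0, 1.476, -0.119], TCP at [0.211, 0.588, 0.231] pointing down, gripper open.
Joint ranges: [-3.01, 3.01], [-1.01, 2.22], [0.06, 2.58], [-1.02, 4.17], [0.09, 2.62], [-3.14, 3.14]. Speed limits (rad/s): [2.57, 2.57, 3.14, 3.14, 3.14, 3.14].

### API

Orientations are given as a rotation vector (axis times angle).
In Python, from station import monitor, viewer, ticket gives the robot as it stands.
- The arm moves only by the tool servo_tool, never from a script. Its argument "commands" is one flat list of numbers, 7 for each row, row after row: the turn, a rotation vector about the tool's x, y, z in rad, then the shift along the tool's x, y, z in cm, then the opening, from 0 (shut) to 1 (fully open). In form: [rx, ry, rz, dx, dy, dz, claw, rx, ry, rz, dx, dy, dz, claw, ...]. A call has 1 to 20 rows; each row shifts and turns the pose as measured when the row begins, along the tool's axes as they then stand; what a row does not reach is not made up. A row lasts 1/10 s, in which the tool goes at most 50 mm and 8.59 degrees, less where a joint would pass 70% of its speed; a pose out of reach is approached as far as the arm can. A call is refused whole if a number of a shift passes 5 or a number of a turn 0.15, either way. A call with a gripper value outside its range is refused whole. The fingers move at their own pace and stop on an object; "grip_force" is the grip in N (left out, the last holds). Time passes only in rows, so rows that do not move let the fingers close. It gives the time, the measured TCP pose, the force and the opening at its end, in the units of the state.
- monitor.get_obs(): the state, without advancing time (a new reading comes with each control period).
- viewer.get_image(name): name is "scene" or "top" or "wrist"; returns a dict with "frame" (384x512x3 uint8, red, green, blue), "depth" (384x512 float32, m along the optical axis (not along the pixel's ray), 0 where there is no reading), "camera_matrix" (3x3 intrinsics, pixels), "cam_to_world" (4x4, takes a point from camera to world coordinates). Camera axes: x right, y down, z forward; pixel columns grow to the right and rows downward; lengths in m; the calibration is good to about 2 mm. A picture is of the moment at which its call begins.
- ticket.finish_job(): hands the job in, once; it reports no verdict.
The state is a dict: "t": time; "q": joint angles; "dq": joint speeds; "effort": joint torques, N m; "tool_pos": TCP position; "tool_rot": TCP orientation; "contact_force": force on the tool from outside, world axes, zero at the start; "wrist_torque": the same for the moment, N m; "opening": finger opening in m.
Only numpy, scipy, OpenCV 4.12 (cv2) and the standard library are available. Lean on these libraries where they do the work, as an engineer would, in place of code of your own. Each camera call takes 0.05 s, during which the arm holds its last target.

### The job

The cufflinks are in the walnut valet box, but the blue votive lantern is standing on its lid. Lift the lantern off by its wooden handle, keeping it upright and the lid latched, and set it down gently, fully on the round dark slate coaster, and let go. Then press the lid's front edge at the brass dot and let it go so that the lid springs ajar; leave it ajar and leave the comb, tin and cufflink trays where they are.

Things in the scene. Friction and masses are not known exactly. Their poses are not given: they have to be found in the camera images.
- valet_box: walnut box, 150 (its x, front to back) x 200 (its y) mm, fixed to the dresser; origin at the centre of its underside on the dresser top, z up, front edge at its -x side, hinge of the lid along its +x side. Closed lid: 150 x 200 x 12 mm slab whose top is 88 mm above the origin, with an open gap of 6 mm between lid and front wall
- lid_press (a point): brass dot (14 mm wide) on the top of the lid, 13 mm in from the middle of the front edge; the point to press straight down; moves with the lid
- lid (a joint): lid angle, rad: 0 latched shut, -0.042 pressed to the stop, 0.32 sprung ajar (front edge 45 mm higher). Push-push touch latch: pressing the dot takes 4 to 6 N over 6 mm to a hard stop; press to the stop, lift away, and the lid springs up after the finger; pressing it shut to the stop again relatches it. Pressing the lantern down on the lid by a few N can trip it too
- lantern: votive lantern of about 0.28 kg: round black metal foot 72 mm across, blue glass cup 66 mm across up to 76 mm high, two thin wire uprights at its y = +-37 mm carrying a wooden handle bar. Origin at the centre of its underside, z up; it starts standing on the closed lid
- lantern_grip (a point): centre of the wooden handle bar, 125 mm above the lantern's underside; the bar is 60 mm long (along the lantern's y), 14 mm wide (along its x) and 14 mm tall, free air below it down to the glass rim at 76 mm
- coaster: round dark slate coaster 120 mm across, 6 mm thick, fixed; origin at the centre of its underside on the dresser top
- comb: black plastic comb 170 x 27 x 5 mm, lying; origin at its underside; leave alone
- tin: round aluminium tin 70 mm across, 30 mm high; origin at its underside; leave alone
- tray_front: white round cufflink tray 84 mm across, 14 mm high, nearest the robot; origin at its underside; leave alone
- tray_back: white round cufflink tray 84 mm across, 14 mm high, at the far side; origin at its underside; leave alone
Things that resemble listed ones, but are neither listed nor needed, are in the scene too. Of the things that look like the lantern, the middle-sized one is meant. There is more than one size of the coaster; the job needs the smaller.

How it is judged:
On the way, in this order (a step that is already met when the one before it is completed fails the run):
1. the lantern stands on the coaster, upright and released, the lid still latched (horizontal distance between lantern and coaster below 0.026 m and z of lantern in the frame of coaster below 0.01 m and angle between lantern's own z axis and vertical below 0.06 rad and contact force between the fingers and lantern below 0.1 N and value of joint lid below 0.05 rad), for 0.2 s.
2. the lid has sprung ajar (value of joint lid above 0.2 rad), for 0.2 s.
At the end, for the whole second after the job is handed in: the lantern stands still and upright (within 0.06 rad) on the coaster with its centre within 26 mm of the coaster's, the lid is ajar (over 0.2 rad), and comb, tin and both trays are within 30 mm of where they were (horizontal distance between lantern and coaster below 0.026 m and z of lantern in the frame of coaster below 0.01 m and angle between lantern's own z axis and vertical below 0.06 rad and linear speed of lantern below 0.03 m/s and value of joint lid above 0.2 rad and distance of each of comb, tin, tray_front, tray_back from where it was at the start of the episode below 0.03 m); the robot touches nothing.
It fails at once if the lantern is tipped by more than 0.4 rad (angle between lantern's own z axis and vertical above 0.4 rad).
It fails at once if the lantern is dropped or banged down (faster than 0.35 m/s within 30 mm of the dresser top) (height (world z) of lantern below 0.03 m and linear speed of lantern above 0.35 m/s).
It fails at once if the lantern is held or pushed elsewhere than at its handle (fingers on it with the grasp point over 50 mm from the handle's centre) (contact force between the fingers and lantern above 1 N and distance between the grasp point and lantern_grip above 0.05 m).
It fails at once if a bystander is knocked more than 30 mm away (distance of any of comb, tin, tray_front, tray_back from where it was at the start of the episode above 0.03 m).
It also fails if it takes over 64 s, if anything falls off the work surface, if the arm or the gripper's body presses on something with over 40 N, if the wrist force passes 120 N, or if a joint passes its speed limit or range.

## Working session

There is one attempt and no reset: what is moved stays moved. The work goes in short steps, Python scripts to look and compute and a tool call to move; the robot and the scene stay as the last step left them, time stands still between calls to the robot, and variables do not carry over. Pictures are saved under pics/ and viewed, and the job is handed in when it is done.

Besides the shell and the picture viewer there is one more tool, called after "Call:" as a command line: name --argument value ..., lists and objects as JSON in quotes. servo_tool: Moves the arm, as the interface text tells. Its arguments: {"type":"object","properties":{"commands":{"type":"array","items":{"type":"number"}},"grip_force":{"type":"number"}},"required":["commands"]}

```bash
mkdir -p pics
cat > h.py <<'E'
import numpy as np, cv2
from station import monitor, viewer, ticket
from scipy.spatial.transform import Rotation as R
def grab(n,tag):
    d=viewer.get_image(n); np.savez(f'pics/{tag}.npz',**d); cv2.imwrite(f'pics/{tag}.png',d['frame'][:,:,::-1]); return d
def world(d):
    K=d['camera_matrix'];T=d['cam_to_world'];z=d['depth'];h,w=z.shape
    u,v=np.meshgrid(np.arange(w),np.arange(h))
    P=np.stack([(u-K[0,2])/K[0,0]*z,(v-K[1,2])/K[1,1]*z,z],-1)
    return P@T[:3,:3].T+T[:3,3]
E
python3 - <<'E'
from h import *
for n in ['scene','top','wrist']: grab(n,n+'0')
o=monitor.get_obs();print(o['tool_pos'],R.from_rotvec(o['tool_rot']).as_matrix().round(3),o['opening'],o['t'])
E
```

```text
[0.21044065 0.58798082 0.23034329] [[ 0.941 -0.001  0.337]
 [-0.337 -0.001  0.941]
 [-0.    -1.    -0.002]] 0.08541841665006115 0.15
```

View pics/scene0.png

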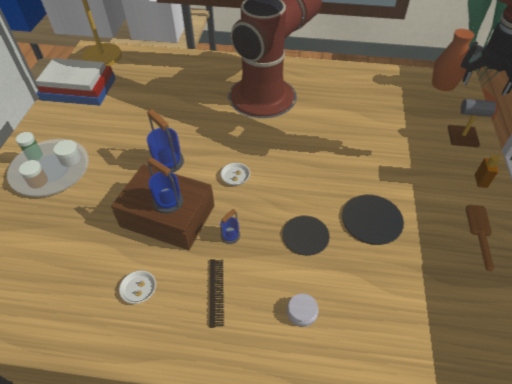

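View pics/top0.png

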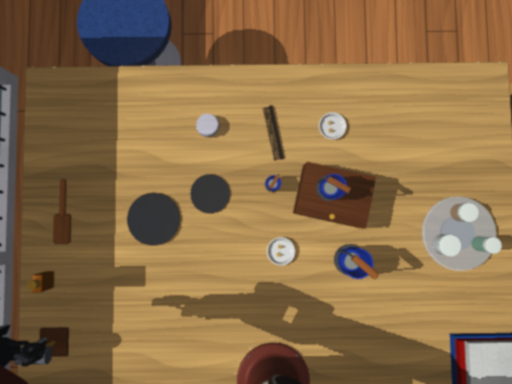

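Lantern candidates in the top view are: large at (355,262), one on the box at (333,187), tiny at (273,183). The one on the box is middle-sized and stands on the lid. Coaster candidates are a large disc at (154,218) and a smaller one at (210,193), and the job needs the smaller. Next I'll measure them and check an enlarged crop.

Run:
```python
from h import *
d=dict(np.load('pics/top0.npz')); P=world(d); f=d['frame']
cv2.imwrite('pics/crop0.png',cv2.resize(f[120:290,120:420],None,fx=2.6,fy=2.6,interpolation=cv2.INTER_CUBIC)[:,:,::-1])
print('cam',d['cam_to_world'].round(3),d['camera_matrix'])
g=f.astype(int); 
dark=((g.max(-1)<75)&(P[...,2]<0.015)&(P[...,2]>0)).astype(np.uint8)
n,l,s,c=cv2.connectedComponentsWithStats(dark)
for i in range(1,n):
  if s[i,4]>80:
    m=l==i;p=P[m]; print('dark',c[i].round(),s[i],p.min(0).round(3),p.max(0).round(3),np.median(p,0).round(3))
hs=cv2.cvtColor(f,cv2.COLOR_RGB2HSV)
# generic: objects above table
n,l,s,c=cv2.connectedComponentsWithStats(((P[...,2]>0.007)&(d['depth']>0)&(P[...,0]>0.2)).astype(np.uint8))
for i in range(1,n):
  if s[i,4]>30:
    p=P[l==i]; print('up',c[i].round(),s[i,4],p.min(0).round(3),p.max(0).round(3),p.mean(0).round(3))
# lid top
m=(abs(P[...,2]-0.088)<0.006)&(abs(P[...,0]-P[187,333,0])<.2)&(abs(P[...,1]-P[187,333,1])<.2)
n,l,s,c=cv2.connectedComponentsWithStats(m.astype(np.uint8)); i=1+np.argmax(s[1:,4])
p=P[l==i]; print('lid',len(p),p.mean(0),cv2.minAreaRect((p[:,:2]*1000).astype(np.float32)))
print('dot',P[216,332],hs[214:219,328:336].tolist())
for z0,z1 in((.18,.25),):
  m=(P[...,2]>z0)&(P[...,2]<z1)&(P[...,0]>.45)&(P[...,0]<.8); p=P[m];print(len(p),p.mean(0),np.argwhere(m).min(0),np.argwhere(m).max(0))
```

```text
cam [[-0.013 -0.997  0.07   0.482]
 [-1.     0.013 -0.007  0.06 ]
 [ 0.006 -0.07  -0.998  1.176]
 [ 0.     0.     0.     1.   ]] [[388.41803051   0.         252.26287121]
 [  0.         388.41803051 187.32545225]
 [  0.           0.           1.        ]]
dark [276. 132.] [269 106  14  53 202] [ 0.653 -0.04   0.   ] [ 0.814 -0.003  0.01 ] [ 0.736 -0.023  0.005]
dark [210. 193.] [ 191  175   39   38 1118] [0.492 0.122 0.   ] [0.604 0.237 0.015] [0.549 0.179 0.006]
dark [154. 219.] [ 128  193   52   52 2103] [0.399 0.272 0.   ] [0.551 0.426 0.015] [0.474 0.348 0.008]
dark [ 57. 340.] [ 38 327  31  30 586] [0.079 0.596 0.   ] [0.161 0.686 0.015] [0.131 0.625 0.011]
dark [301. 368.] [285 351  25  33 266] [-0.009 -0.108  0.001] [ 0.082 -0.037  0.015] [ 0.036 -0.086  0.011]
up [333. 125.] 189 [ 0.708 -0.233  0.007] [ 0.788 -0.153  0.018] [ 0.752 -0.196  0.012]
up [208. 125.] 420 [0.721 0.15  0.007] [0.786 0.216 0.036] [0.752 0.183 0.028]
up [334. 195.] 3981 [ 0.44  -0.294  0.007] [ 0.631 -0.068  0.224] [ 0.534 -0.176  0.097]
up [209. 182.] 34 [0.558 0.17  0.007] [0.603 0.188 0.015] [0.581 
[... 1032 characters left out ...]
 168, 91], [16, 175, 112], [18, 180, 140], [19, 182, 157], [19, 182, 157], [18, 180, 140], [15, 177, 114], [13, 168, 94]], [[14, 172, 98], [18, 179, 134], [20, 182, 172], [20, 183, 187], [20, 183, 187], [20, 183, 173], [18, 181, 137], [14, 172, 101]], [[14, 175, 102], [18, 181, 142], [20, 182, 181], [21, 182, 196], [21, 184, 197], [20, 184, 183], [18, 181, 149], [15, 173, 106]], [[13, 169, 98], [18, 179, 134], [20, 183, 173], [21, 184, 191], [21, 183, 192], [20, 184, 175], [18, 182, 140], [14, 171, 103]], [[13, 171, 91], [16, 177, 114], [18, 181, 148], [20, 183, 169], [19, 183, 167], [18, 180, 147], [16, 177, 115], [12, 169, 92]]]
173 [ 0.55452478 -0.15960693  0.21710814] [177 323] [193 350]
```

View pics/crop0.png

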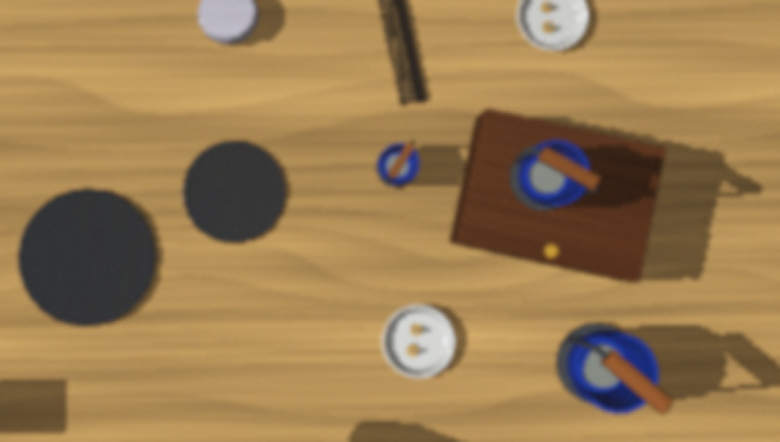

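The crop confirms it. The lantern on the box (crop 545,172) is between the large (610,368) and tiny (398,163) ones in size. The smaller coaster at (235,190) spans about 115 mm, which fits 120. Next I'll find the exact bar pose and coaster centre.

```bash
cat > bar.py <<'E'
from h import *
def plane(d,uv,z):
    K=d['camera_matrix'];T=d['cam_to_world'];uv=np.atleast_2d(uv).astype(float)
    r=np.c_[(uv[:,0]-K[0,2])/K[0,0],(uv[:,1]-K[1,2])/K[1,1],np.ones(len(uv))]@T[:3,:3].T
    return T[:3,3]+r*((z-T[2,3])/r[:,2])[:,None]
E
python3 - <<'E'
from bar import *
d=dict(np.load('pics/top0.npz')); P=world(d); f=d['frame'];hs=cv2.cvtColor(f,cv2.COLOR_RGB2HSV)
m=(P[...,2]>.205)&(P[...,2]<.23)&(P[...,0]>.45)&(P[...,0]<.8)
uv=np.argwhere(m)[:,::-1]; q=plane(d,uv,.219)[:,:2]*1000
print('bar top',np.median(P[m][:,2]),q.mean(0),cv2.minAreaRect(q.astype(np.float32)))
e=np.linalg.svd(q-q.mean(0))[2][0];print(e,np.degrees(np.arctan2(e[1],e[0])))
s=dict(np.load('pics/scene0.npz'));S=world(s);hh=cv2.cvtColor(s['frame'],cv2.COLOR_RGB2HSV)
m=(S[...,2]>.2)&(S[...,2]<.23)&(abs(S[...,0]-.55)<.06)&(abs(S[...,1]+.16)<.06)
p=S[m];print('scene bar',len(p),p.mean(0),p.min(0),p.max(0)); x=p[:,:2]-p[:,:2].mean(0);e=np.linalg.svd(x)[2][0];print(np.degrees(np.arctan2(e[1],e[0])))
for z in(.006,): print('coaster',plane(d,[210,193],z))
dark=((f.max(-1)<75)).astype(np.uint8); n,l,st,c=cv2.connectedComponentsWithStats(dark); i=l[193,210]; print(c[i],plane(d,c[i],.006),st[i])
i2=l[219,154]
# glass rim
b=(hs[...,0]>110)&(hs[...,0]<130)&(hs[...,1]>180)&(hs[...,2]>90)
b[:,:315]=0;b[:,355:]=0;b[:170]=0;b[205:]=0
cc=np.argwhere(b)[:,::-1].astype(np.float32);(cx,cy),r=cv2.minEnclosingCircle(cc);print('cup',cx,cy,r,plane(d,[cx,cy],.164))
g=(abs(hs[...,0].astype(int)-20)<4)&(hs[...,1]>170)&(hs[...,2]>110); g[:208]=0;g[225:]=0;g[:,:322]=0;g[:,342:]=0
c=np.argwhere(g)[:,::-1].mean(0);print('dot',c,plane(d,c,.088))
print(d['cam_to_world'][:3,3])
a=np.radians(76.83-90);u=np.array([np.cos(a),np.sin(a)]);print('dot from lid rect',np.array([.5358,-.1826])-u*.062, u)
E
```

```text
bar top 0.21942355275937397 [ 554.14682219 -160.20633439] ((554.69580078125, -159.4877471923828), (67.16656494140625, 15.493534088134766), 59.27313232421875)
[-0.50294667 -0.86431745] -120.19514223385558
scene bar 204 [ 0.55944321 -0.15549305  0.21743254] [ 0.53453711 -0.18669917  0.20182577] [ 0.57634962 -0.12659085  0.22358201]
60.881311941280515
coaster [[0.5491619  0.17921229 0.006     ]]
[209.95825933 193.21314387] [[0.54852016 0.17934153 0.006     ]] [ 191  175   39   38 1126]
cup 332.5454406738281 186.0 12.581746101379395 [[ 0.55437447 -0.15729411  0.164     ]]
dot [331.5        216.21428571] [[ 0.47513054 -0.16831333  0.088     ]]
[0.48235851 0.05955694 1.17574933]
dot from lid rect [ 0.4754307  -0.16847385] [ 0.97369833 -0.22784107]
```

Call:
servo_tool --commands '[0,0.15,0,0,-1,0,1,0,0.15,0,0,-1,0,1,0,0.15,0,0,-1,0,1,0,0.15,0,0,-1,0,1,0,0.15,0,0,-1,0,1,0,0.15,0,0,-1,0,1,0,0.15,0,0,-1,0,1,0,0.15,0,0,-1,0,1,0,0.15,0,0,-1,0,1,0,0.15,0,0,-1,0,1,0,0.15,0,0,0,0,1,0,0.15,0,0,0,0,1]' --grip_force 40

```text
t: 1.35
tool_pos: [0.2094, 0.5858, 0.3269]
tool_rot: [-0.889, 1.617, -1.632]
contact_force: [0.4, 0.5, 0.7]
opening: 0.0855
```

```bash
cat > go.py <<'E'
import sys
from h import *
# usage: go.py x y z [jaw_deg] -> shift in tool cm, turn error
def delta(t,ang=None):
    o=monitor.get_obs();M=R.from_rotvec(o['tool_rot']).as_matrix()
    print('t %.2f'%o['t'],'tcp',o['tool_pos'].round(4),'open',round(o['opening'],4),'F',np.round(o['contact_force'],2),'q',np.round(o['q'],2))
    print('shift cm',((np.array(t)-o['tool_pos'])@M*100).round(2))
    if ang is not None:
        a=np.radians(ang);z=np.array([np.cos(a),np.sin(a),0]);y=np.array([0,0,-1.]);D=np.c_[np.cross(y,z),y,z]
        print('turn',R.from_matrix(M.T@D).as_rotvec().round(3))
v=list(map(float,sys.argv[1:]));delta(v[:3],v[3] if len(v)>3 else None)
E
python3 go.py .5545 -.1595 .32 -30
```

```text
t 1.35 tcp [0.2094 0.5858 0.3269] open 0.0855 F [0.43 0.49 0.65] q [ 1.11  0.02  1.49 -0.    1.65  1.69]
shift cm [43.48  1.4  69.67]
turn [-0.001 -0.055  0.014]
```

Call:
servo_tool --commands '[0,-0.05,0,2.4,0,3.85,1,0,0,0,2.4,0,3.85,1,0,0,0,2.4,0,3.85,1,0,0,0,2.4,0,3.85,1,0,0,0,2.4,0,3.85,1,0,0,0,2.4,0,3.85,1,0,0,0,2.4,0,3.85,1,0,0,0,2.4,0,3.85,1,0,0,0,2.4,0,3.85,1,0,0,0,2.4,0,3.85,1,0,0,0,2.4,0,3.85,1,0,0,0,2.4,0,3.85,1,0,0,0,2.4,0,3.85,1,0,0,0,2.4,0,3.85,1,0,0,0,2.4,0,3.85,1]'

```text
t: 2.85
tool_pos: [0.5312, -0.037, 0.3274]
tool_rot: [-0.932, 1.577, -1.593]
contact_force: [0.5, -0.1, -0.4]
opening: 0.0855
```

```bash
python3 go.py .5545 -.1595 .30 -30
```

```text
t 2.85 tcp [ 0.5312 -0.037   0.3274] open 0.0855 F [ 0.5  -0.15 -0.36] q [-0.2  -0.2   1.7  -0.02  1.65  0.32]
shift cm [9.43 2.9  8.11]
turn [-0.001  0.003  0.017]
```

Call:
servo_tool --commands '[0,0,0.017,2.4,0.6,2.0,1,0,0,0,2.4,0.6,2.0,1,0,0,0,2.4,0.6,2.0,1,0,0,0,2.2,0.6,2.0,1,0,0,0,0,0,0,1]'

```text
t: 3.35
tool_pos: [0.5546, -0.1688, 0.2999]
tool_rot: [-0.914, 1.589, -1.585]
contact_force: [-0.6, 0.6, -0.3]
opening: 0.0853
```

```bash
python3 go.py .5545 -.1595 .30 -30
python3 - <<'E'
from h import *
grab('wrist','w1')
E
```

```text
t 3.35 tcp [ 0.5546 -0.1688  0.2999] open 0.0853 F [-0.59  0.64 -0.26] q [-0.42 -0.08  1.64 -0.    1.59  0.1 ]
shift cm [-0.8  -0.   -0.48]
turn [ 0.003 -0.004  0.   ]
```

View pics/w1.png

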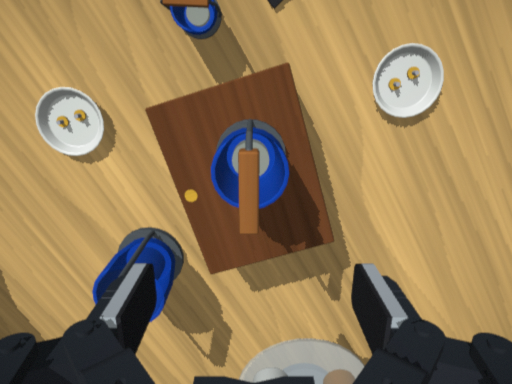

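The wrist view shows the bar at about (249,192), vertical between the fingers. I'll measure it precisely from this image.

Run:
```python
from bar import *
d=dict(np.load('pics/w1.npz'));P=world(d);hs=cv2.cvtColor(d['frame'],cv2.COLOR_RGB2HSV)
m=(hs[...,0]<14)&(hs[...,1]>140)&(hs[...,2]>110)
m[:140]=0;m[245:]=0;m[:,:230]=0;m[:,270:]=0
uv=np.argwhere(m)[:,::-1].astype(np.float32)
r=cv2.minAreaRect(uv);print(r,np.median(P[m],0))
c=uv.mean(0);q=plane(d,uv,.220)[:,:2]*1000
print(plane(d,[r[0]],.22),cv2.minAreaRect(q.astype(np.float32)))
n,l,s,cc=cv2.connectedComponentsWithStats(((abs(hs[...,0].astype(int)-22)<6)&(hs[...,1]>200)&(hs[...,2]>150)).astype(np.uint8))
for i in range(1,n):
  if s[i,4]>20: print('dot?',cc[i],s[i,4],plane(d,cc[i],.088))
```

```text
((245.5, 192.5), (87.0, 23.0), 90.0) [ 0.55187855 -0.16172201  0.22004217]
[[ 0.55456117 -0.15876378  0.22      ]] ((553.7616577148438, -159.8688507080078), (62.52375411987305, 15.918865203857422), 59.95120620727539)
```

Call:
servo_tool --commands '[0,0,0,-0.8,0,-0.45,1,0,0,0,0,1,0,1,0,0,0,0,2,0,1,0,0,0,0,2,0,1,0,0,0,0,2,0,1,0,0,0,0,1.5,0,1,0,0,0,0,1,0,1,0,0,0,0,0.5,0,1,0,0,0,0,0,0,1]'

```text
t: 4.3
tool_pos: [0.5549, -0.1484, 0.1969]
tool_rot: [-0.917, 1.577, -1.577]
contact_force: [-0.7, -0.5, -0.9]
opening: 0.0857
```

```bash
python3 go.py .554 -.1595 .194 -30
```

```text
t 4.30 tcp [ 0.5549 -0.1484  0.1969] open 0.0857 F [-0.71 -0.55 -0.94] q [-0.39 -0.04  1.77  0.    1.42  0.12]
shift cm [1.01 0.29 0.47]
turn [-0.001  0.009 -0.002]
```

Call:
servo_tool --commands '[0,0,0,0.5,0.2,0.25,1,0,0,0,0.4,0.1,0.2,1,0,0,0,0,0,0,1,0,0,0,0,0,0,1]'

```text
t: 4.7
tool_pos: [0.5558, -0.1603, 0.1967]
tool_rot: [-0.914, 1.573, -1.58]
contact_force: [-0.5, 0.7, 0.4]
opening: 0.0853
```

```bash
python3 go.py .554 -.1595 .194 -30
python3 - <<'E'
from h import *
grab('wrist','w2')
E
```

```text
t 4.70 tcp [ 0.5558 -0.1603  0.1967] open 0.0853 F [-0.47  0.68  0.35] q [-0.41 -0.04  1.76  0.    1.41  0.1 ]
shift cm [ 0.02  0.27 -0.2 ]
turn [-0.006  0.008 -0.003]
```

View pics/w2.png

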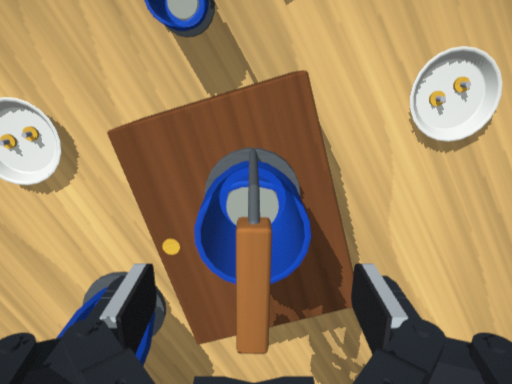

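Call:
servo_tool --commands '[0,0,0,0,0.25,-0.1,1,0,0,0,0,0,0,0.5,0,0,0,0,0,0,0.3,0,0,0,0,0,0,0.25,0,0,0,0,0,0,0.25,0,0,0,0,0,0,0.25]' --grip_force 35

```text
t: 5.35
tool_pos: [0.5552, -0.1597, 0.1946]
tool_rot: [-0.913, 1.572, -1.58]
contact_force: [0.6, -0.4, 0.1]
opening: 0.0213
```

```bash
python3 go.py .554 -.1595 .194 -30
python3 - <<'E'
from h import *
grab('wrist','w3')
E
```

```text
t 5.35 tcp [ 0.5552 -0.1597  0.1946] open 0.0213 F [ 0.58 -0.45  0.07] q [-0.41 -0.04  1.77  0.    1.41  0.1 ]
shift cm [ 0.04  0.05 -0.11]
turn [-0.007  0.008 -0.003]
```

View pics/w3.png

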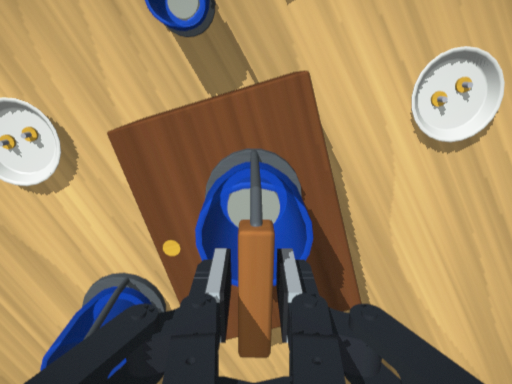

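The bar, at columns 238 to 272, is centred between the pads, so I'm closing.

Call:
servo_tool --commands '[0,0,0,0,0,0,0.2,0,0,0,0,0,0,0.1,0,0,0,0,0,0,0,0,0,0,0,0,0,0,0,0,0,0,0,0,0]'

```text
t: 5.9
tool_pos: [0.5553, -0.1597, 0.1947]
tool_rot: [-0.913, 1.572, -1.58]
contact_force: [-1.0, -1.1, 0.8]
opening: 0.0129
```

```bash
python3 go.py .554 -.1595 .194 -30
```

```text
t 5.90 tcp [ 0.5553 -0.1597  0.1947] open 0.0129 F [-1.03 -1.12  0.81] q [-0.41 -0.04  1.77  0.    1.41  0.1 ]
shift cm [ 0.05  0.07 -0.13]
turn [-0.007  0.008 -0.003]
```

Gripped, with a 13 mm opening for a 14 mm bar. Lifting slowly.

Call:
servo_tool --commands '[0,0,0,0,-0.3,0,0,0,0,0,0,-0.5,0,0,0,0,0,0,-1,0,0,0,0,0,0,-1.5,0,0,0,0,0,0,-1.5,0,0,0,0,0,0,-1.5,0,0,0,0,0,0,-1,0,0,0,0,0,0,-0.5,0,0,0,0,0,0,0,0,0]'

```text
t: 6.8
tool_pos: [0.5546, -0.1596, 0.2804]
tool_rot: [-0.913, 1.571, -1.581]
contact_force: [0.3, -0.0, -2.5]
opening: 0.0135
```

```bash
python3 go.py .5485 .1793 .28 -30
python3 - <<'E'
from h import *
a=grab('scene','s2');b=grab('wrist','w4')
cv2.imwrite('pics/sc2.png',cv2.resize(a['frame'][80:280,70:320],None,fx=3,fy=3)[:,:,::-1])
E
```

```text
t 6.80 tcp [ 0.5546 -0.1596  0.2804] open 0.0135 F [ 0.31 -0.03 -2.46] q [-0.41 -0.09  1.67  0.    1.55  0.1 ]
shift cm [-2.919e+01 -1.000e-02 -1.723e+01]
turn [-0.008  0.008 -0.003]
```

View pics/sc2.png

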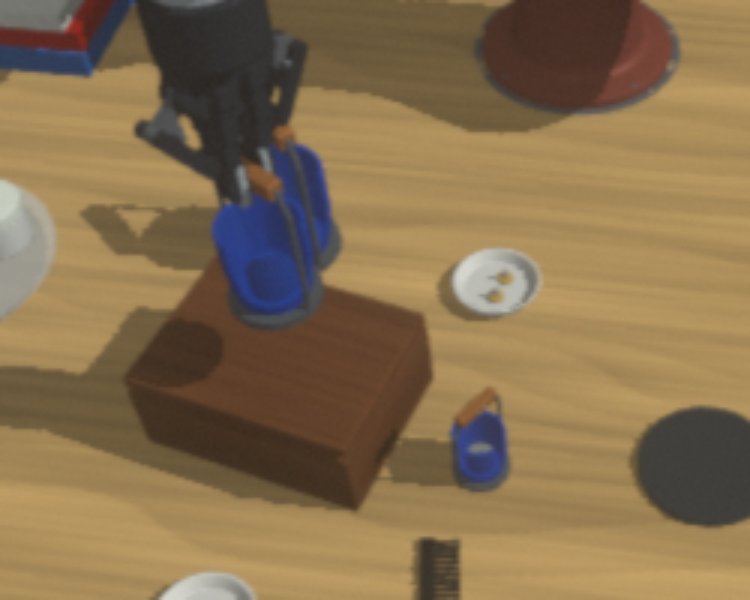

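Call:
servo_tool --commands '[0,0,0,-0.7,0,-0.4,0,0,0,0,-1.4,0,-0.8,0,0,0,0,-2,0,-1.2,0,0,0,0,-2,0,-1.2,0,0,0,0,-2,0,-1.2,0,0,0,0,-2,0,-1.2,0,0,0,0,-2,0,-1.2,0,0,0,0,-2,0,-1.2,0,0,0,0,-2,0,-1.2,0,0,0,0,-2,0,-1.2,0,0,0,0,-2,0,-1.2,0,0,0,0,-2,0,-1.2,0,0,0,0,-2,0,-1.2,0,0,0,0,-1.4,0,-0.8,0,0,0,0,-0.7,0,-0.4,0,0,0,0,0,0,0,0,0,0,0,0,0,0,0]'

```text
t: 8.6
tool_pos: [0.5343, 0.1755, 0.2661]
tool_rot: [-0.938, 1.588, -1.559]
contact_force: [0.5, -0.4, -2.1]
opening: 0.013
```

```bash
python3 go.py .5485 .1793 .28 -30
```

```text
t 8.60 tcp [0.5343 0.1755 0.2661] open 0.013 F [ 0.55 -0.37 -2.11] q [ 0.18 -0.11  1.71  0.01  1.55  0.68]
shift cm [-1.02 -1.41  1.03]
turn [0.019 0.019 0.002]
```

Call:
servo_tool --commands '[0.01,0.01,0,-0.5,0,0.5,0,0.009,0.009,0,-0.5,0,0.5,0,0,0,0,0,0,0,0,0,0,0,0,0,0,0]'

```text
t: 9.0
tool_pos: [0.5495, 0.1775, 0.2657]
tool_rot: [-0.912, 1.585, -1.59]
contact_force: [-0.0, -0.2, -2.4]
opening: 0.0135
```

```bash
python3 go.py .5485 .1793 .2 -30
python3 - <<'E'
from bar import *
a=grab('scene','s3');b=grab('top','t3');c=grab('wrist','w5')
cv2.imwrite('pics/sc3.png',cv2.resize(a['frame'][80:300,190:440],None,fx=2.4,fy=2.4)[:,:,::-1])
cv2.imwrite('pics/m3.png',np.hstack([cv2.resize(a['frame'][80:300,190:440],(450,396)),cv2.resize(b['frame'][130:280,140:310],(350,309),interpolation=2).__class__(0) if 0 else cv2.copyMakeBorder(cv2.resize(b['frame'][130:260,140:255],(350,396)),0,0,0,0,0)])[:,:,::-1])
# lantern axis: blue pts in scene
P=world(a);hs=cv2.cvtColor(a['frame'],cv2.COLOR_RGB2HSV)
E
```

```text
t 9.00 tcp [0.5495 0.1775 0.2657] open 0.0135 F [-0.02 -0.24 -2.37] q [ 0.18 -0.08  1.69 -0.    1.53  0.71]
shift cm [-0.12  6.57 -0.19]
turn [-0.001 -0.005  0.002]
```

View pics/m3.png

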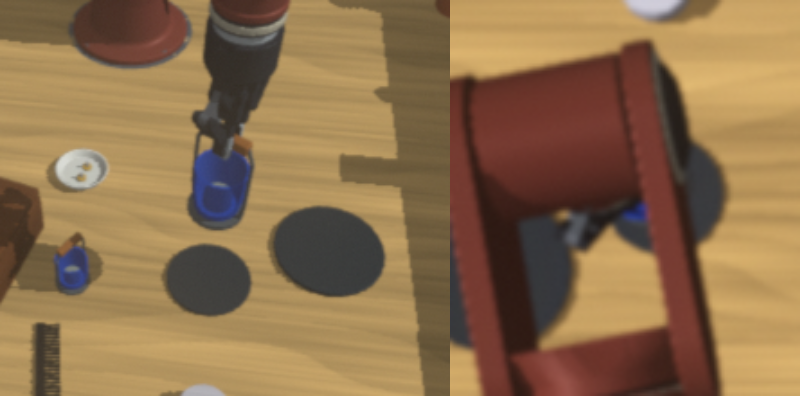

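View pics/w5.png

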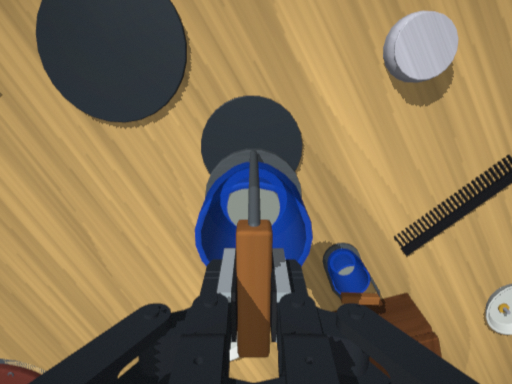

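Call:
servo_tool --commands '[0,0,0,-0.1,1,-0.1,0,0,0,0,0,1.5,0,0,0,0,0,0,1.5,0,0,0,0,0,0,1.5,0,0,0,0,0,0,1.5,0,0,0,0,0,0,1.5,0,0,0,0,0,0,1.5,0,0,0,0,0,0,1,0,0,0,0,0,0,1,0,0,0,0,0,0,0.6,0,0,0,0,0,0,0,0,0,0,0,0,0,0,0,0]'

```text
t: 10.35
tool_pos: [0.5469, 0.1782, 0.1255]
tool_rot: [-0.917, 1.588, -1.589]
contact_force: [0.0, 0.4, -2.7]
opening: 0.0133
```

```bash
python3 go.py .5485 .1793 .1127 -30
```

```text
t 10.35 tcp [0.5469 0.1782 0.1255] open 0.0133 F [ 0.01  0.36 -2.69] q [ 0.19  0.03  1.82 -0.    1.3   0.72]
shift cm [-0.18  1.28  0.09]
turn [ 0.002 -0.005  0.005]
```

Call:
servo_tool --commands '[0,0,0,-0.1,0.5,0.1,0,0,0,0,0,0.3,0,0,0,0,0,0,0.2,0,0,0,0,0,0,0.1,0,0,0,0,0,0,0,0,0,0,0,0,0,0,0,0]'

```text
t: 10.95
tool_pos: [0.5501, 0.1789, 0.1163]
tool_rot: [-0.912, 1.585, -1.59]
contact_force: [-0.2, -0.7, -1.7]
opening: 0.0133
```

```bash
python3 go.py .5485 .1793 .1127 -30
```

```text
t 10.95 tcp [0.5501 0.1789 0.1163] open 0.0133 F [-0.25 -0.73 -1.71] q [ 0.19  0.04  1.82 -0.    1.28  0.72]
shift cm [ 0.05  0.36 -0.16]
turn [-0.001 -0.005  0.002]
```

Call:
servo_tool --commands '[0,0,0,0,0.2,-0.1,0,0,0,0,0,0.1,0,0,0,0,0,0,0.1,0,0,0,0,0,0,0.1,0,0,0,0,0,0,0,0,0,0,0,0,0,0,0,0]'

```text
t: 11.55
tool_pos: [0.5501, 0.1796, 0.1128]
tool_rot: [-0.91, 1.584, -1.59]
contact_force: [0.1, -0.4, -1.8]
opening: 0.0132
```

```bash
python3 go.py .5485 .1793 .1127 -30
python3 - <<'E'
from h import *
a=grab('scene','s4')
cv2.imwrite('pics/sc4.png',cv2.resize(a['frame'][130:280,240:420],None,fx=4,fy=4)[:,:,::-1])
E
```

```text
t 11.55 tcp [0.5501 0.1796 0.1128] open 0.0132 F [ 0.1  -0.36 -1.83] q [ 0.19  0.04  1.83 -0.    1.27  0.72]
shift cm [ 0.1   0.01 -0.12]
turn [-0.003 -0.005  0.001]
```

View pics/sc4.png

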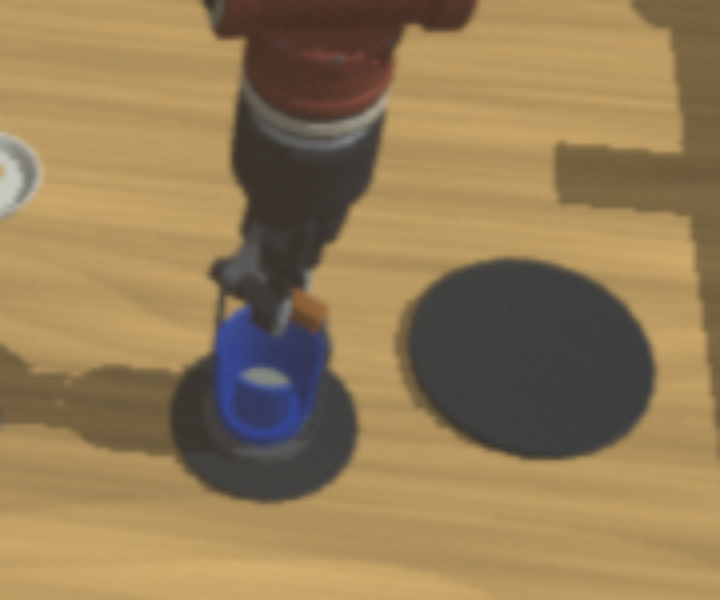

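Call:
servo_tool --commands '[0,0,0,0,0.1,0,0,0,0,0,0,0.1,0,0,0,0,0,0,0,0,0]'

```text
t: 11.9
tool_pos: [0.5508, 0.1796, 0.1127]
tool_rot: [-0.909, 1.583, -1.59]
contact_force: [-0.8, 1.4, -2.5]
opening: 0.0136
```

```bash
python3 go.py .5485 .1793 .1127 -30
```

```text
t 11.90 tcp [0.5508 0.1796 0.1127] open 0.0136 F [-0.81  1.44 -2.49] q [ 0.19  0.05  1.83 -0.    1.27  0.72]
shift cm [ 0.14  0.   -0.18]
turn [-0.004 -0.005  0.   ]
```

Call:
servo_tool --commands '[0,0,0,0,0.2,-0.1,0,0,0,0,0,0.2,0,0,0,0,0,0,0,0,0,0,0,0,0,0,0,0]'

```text
t: 12.3
tool_pos: [0.5522, 0.1798, 0.1128]
tool_rot: [-0.904, 1.579, -1.592]
contact_force: [0.6, -0.7, -1.1]
opening: 0.0129
```

```bash
python3 go.py .5485 .1793 .1127 -30
```

```text
t 12.30 tcp [0.5522 0.1798 0.1128] open 0.0129 F [ 0.62 -0.65 -1.09] q [ 0.19  0.05  1.82 -0.    1.26  0.72]
shift cm [ 0.23  0.   -0.29]
turn [-0.009 -0.005 -0.002]
```

The height stays at 0.1128 m, the predicted contact height, although I commanded further descent. It's standing, so I'm releasing.

Call:
servo_tool --commands '[0,0,0,0,0,0,0.2,0,0,0,0,0,0,0.35,0,0,0,0,0,0,0.5,0,0,0,0,0,0,0.7,0,0,0,0,0,0,0.7,0,0,0,0,0,0,0.7]'

```text
t: 12.9
tool_pos: [0.552, 0.18, 0.1117]
tool_rot: [-0.905, 1.579, -1.592]
contact_force: [0.5, 0.2, -0.2]
opening: 0.0598
```

```bash
python3 go.py .5485 .1793 .1127 -30
python3 - <<'E'
from h import *
a=grab('wrist','w6')
E
```

```text
t 12.90 tcp [0.552  0.18   0.1117] open 0.0598 F [ 0.5   0.16 -0.18] q [ 0.19  0.05  1.83 -0.    1.26  0.72]
shift cm [ 0.24 -0.1  -0.27]
turn [-0.009 -0.005 -0.002]
```

View pics/w6.png

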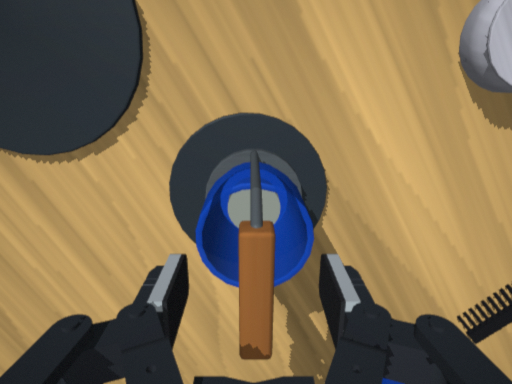

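The lantern stands free on the coaster, with the foot centred near (255,195) and a coaster rim around it. Rising, then checking.

Call:
servo_tool --commands '[0.009,0,0,0,-0.5,0,0.7,0,0,0,0,-1.5,0,0.7,0,0,0,0,-2.5,0,0.7,0,0,0,0,-3,0,0.7,0,0,0,0,-3,0,0.7,0,0,0,0,-3,0,0.5,0,0,0,0,-3,0,0.2,0,0,0,0,-1,0,0,0,0,0,0,0,0,0,0,0,0,0,0,0,0]'

```text
t: 13.95
tool_pos: [0.5484, 0.1816, 0.3016]
tool_rot: [-0.893, 1.566, -1.598]
contact_force: [0.1, -0.0, -0.4]
opening: -0.0
```

```bash
python3 go.py .4753 -.1684 .28 -30
python3 - <<'E'
from bar import *
a=grab('wrist','w7');P=world(a)
m=(P[...,2]>.118)&(P[...,2]<.15)&(np.hypot(P[...,0]-.55,P[...,1]-.18)<.05)
q=P[m]; print(len(q),q.mean(0),cv2.minAreaRect((q[:,:2]*1000).astype(np.float32)),np.percentile(q[:,2],[10,50,90]))
f=a['frame']
n,l,s,c=cv2.connectedComponentsWithStats(((f.max(-1)<75)&(P[...,2]<.02)).astype(np.uint8))
m=(P[...,2]>.003)&(P[...,2]<.012)&(f.max(-1)<80)&(np.hypot(P[...,0]-.55,P[...,1]-.18)<.075)
(x,y),r=cv2.minEnclosingCircle((P[m][:,:2]*1000).astype(np.float32));print('coaster',x,y,r)
E
```

```text
t 13.95 tcp [0.5484 0.1816 0.3016] open -0.0 F [ 0.06 -0.05 -0.45] q [ 0.2  -0.1   1.65 -0.01  1.57  0.72]
shift cm [33.93  2.24 11.28]
turn [-0.023 -0.005 -0.006]
1041 [0.5545924  0.18181537 0.13747108] ((553.2738647460938, 179.09185791015625), (73.1220932006836, 13.907472610473633), 59.375553131103516) [0.13646988 0.13822572 0.13922785]
coaster 550.0120239257812 180.98956298828125 59.50712585449219
```

View pics/w7.png

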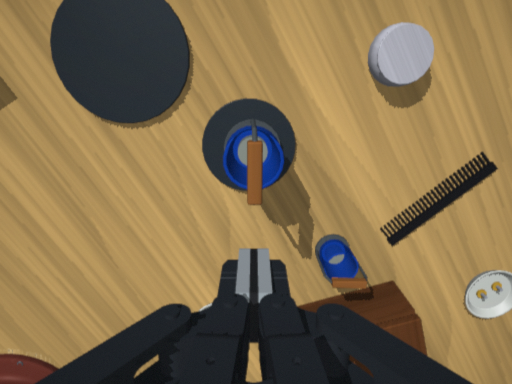

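Lantern to coaster offset is about 4 mm, and the bar top at 0.138 m means the underside is at about 6 mm. Now to the brass dot with the fingers shut.

Call:
servo_tool --commands '[-0.023,0,0,1.5,0,0.5,0,0,0,0,3.3,0,1.1,0,0,0,0,3.3,0,1.1,0,0,0,0,3.3,0,1.1,0,0,0,0,3.3,0,1.1,0,0,0,0,3.3,0,1.1,0,0,0,0,3.3,0,1.1,0,0,0,0,3.3,0,1.1,0,0,0,0,3.3,0,1.1,0,0,0,0,2.5,0,0.8,0,0,0,0,1.2,0,0.4,0,0,0,0,0,0,0,0,0,0,0,0,0,0,0]'

```text
t: 15.3
tool_pos: [0.4674, -0.1531, 0.2707]
tool_rot: [-0.944, 1.624, -1.561]
contact_force: [-0.7, 0.4, -0.5]
opening: -0.0001
```

```bash
python3 go.py .4753 -.1684 .20 -30
python3 - <<'E'
from bar import *
a=grab('wrist','w8');P=world(a)
hs=cv2.cvtColor(a['frame'],cv2.COLOR_RGB2HSV)
n,l,s,c=cv2.connectedComponentsWithStats(((abs(hs[...,0].astype(int)-21)<5)&(hs[...,1]>170)&(hs[...,2]>120)).astype(np.uint8))
for i in range(1,n):
  if s[i,4]>25: print(c[i],s[i,4],P[int(c[i][1]),int(c[i][0])],plane(a,c[i],.088))
E
```

```text
t 15.30 tcp [ 0.4674 -0.1531  0.2707] open -0.0001 F [-0.67  0.36 -0.52] q [-0.46 -0.26  1.84 -0.01  1.61  0.06]
shift cm [0.87 7.01 1.76]
turn [ 0.044 -0.002  0.008]
[499.53448276  53.22413793] 58 [ 0.73510507 -0.18770937  0.00751915] [[ 0.69187978 -0.16732144  0.088     ]]
[149.11627907  88.11627907] 43 [ 0.38960662 -0.02867953  0.00700108] [[ 0.41477684 -0.03964641  0.088     ]]
[130.14285714  95.04761905] 42 [ 0.36669626 -0.02415769  0.00901673] [[ 0.39589827 -0.03575604  0.088     ]]
[276.64324324 174.58378378] 185 [ 0.47603526 -0.16716295  0.0888819 ] [[ 0.47618666 -0.1682161   0.088     ]]
```

View pics/w8.png

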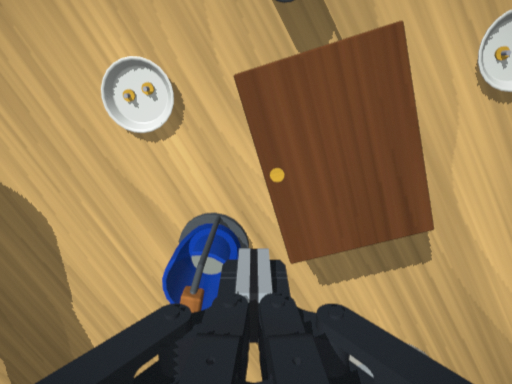

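The dot at (277,175) measures (0.476, -0.168, 0.089), in agreement with the top view.

Call:
servo_tool --commands '[0.022,0,0.004,0.45,1,0.9,0,0.022,0,0.004,0.4,1.5,0.8,0,0,0,0,0,2,0,0,0,0,0,0,1.5,0,0,0,0,0,0,0,0,0,0,0,0,0,0,0,0]'

```text
t: 15.95
tool_pos: [0.4802, -0.1625, 0.2089]
tool_rot: [-0.917, 1.575, -1.578]
contact_force: [-0.6, -0.1, -0.4]
opening: -0.0
```

```bash
python3 go.py .4757 -.1684 .10 -30
```

```text
t 15.95 tcp [ 0.4802 -0.1625  0.2089] open -0.0 F [-0.6  -0.06 -0.38] q [-0.47 -0.22  1.91  0.    1.45  0.04]
shift cm [ 0.76 10.89 -0.13]
turn [-0.003  0.009 -0.002]
```

Call:
servo_tool --commands '[0,0,0,0.4,1.5,-0.1,0,0,0,0,0.3,2,0,0,0,0,0,0,2,0,0,0,0,0,0,2,0,0,0,0,0,0,1.5,0,0,0,0,0,0,0.8,0,0,0,0,0,0,0.5,0,0,0,0,0,0,0,0,0,0,0,0,0,0,0,0]'

```text
t: 16.85
tool_pos: [0.4788, -0.17, 0.1048]
tool_rot: [-0.912, 1.565, -1.583]
contact_force: [-1.1, 0.9, 0.0]
opening: -0.0003
```

```bash
python3 go.py .4757 -.1684 .088 -30
```

```text
t 16.85 tcp [ 0.4788 -0.17    0.1048] open -0.0003 F [-1.12  0.91  0.03] q [-0.49 -0.12  2.    0.    1.25  0.02]
shift cm [ 0.02  1.68 -0.37]
turn [-0.013  0.01  -0.002]
```

Call:
servo_tool --commands '[0,0,0,0,0.8,-0.35,0,0,0,0,0,0.6,0,0,0,0,0,0,0.4,0,0,0,0,0,0,0.4,0,0,0,0,0,0,0.4,0,0]'

```text
t: 17.35
tool_pos: [0.4776, -0.1692, 0.0829]
tool_rot: [-0.912, 1.562, -1.585]
contact_force: [-10.1, 4.2, 19.4]
opening: 0.0002
```

```bash
python3 go.py .4757 -.1684 .088 -30
```

```text
t 17.35 tcp [ 0.4776 -0.1692  0.0829] open 0.0002 F [-10.05   4.19  19.41] q [-0.49 -0.1   2.02  0.    1.2   0.02]
shift cm [ 0.02 -0.51 -0.2 ]
turn [-0.016  0.011 -0.002]
```

At the stop (19 N). Lifting straight away.

Call:
servo_tool --commands '[0,0,0,0,-1.5,0,0,0,0,0,0,-3,0,0,0,0,0,0,-3,0,0,0,0,0,0,-3,0,0,0,0,0,0,-3,0,0,0,0,0,0,-3,0,0,0,0,0,0,-1,0,0,0,0,0,0,0,0,0,0,0,0,0,0,0,0]'

```text
t: 18.25
tool_pos: [0.4741, -0.1675, 0.2596]
tool_rot: [-0.915, 1.567, -1.581]
contact_force: [0.2, 0.0, -0.2]
opening: 0.0002
```

```bash
python3 go.py .4757 -.1684 .25 -30
python3 - <<'E'
from bar import *
a=grab('wrist','w9');P=world(a);b=grab('scene','s9')
hs=cv2.cvtColor(a['frame'],cv2.COLOR_RGB2HSV)
n,l,s,c=cv2.connectedComponentsWithStats(((abs(hs[...,0].astype(int)-21)<5)&(hs[...,1]>170)&(hs[...,2]>120)).astype(np.uint8))
for i in range(1,n):
  if s[i,4]>25: print(c[i],P[int(c[i][1]),int(c[i][0])])
cv2.imwrite('pics/sc9.png',cv2.resize(b['frame'][110:340,80:350],None,fx=2.6,fy=2.6)[:,:,::-1])
E
```

```text
t 18.25 tcp [ 0.4741 -0.1675  0.2596] open 0.0002 F [ 0.23  0.04 -0.21] q [-0.49 -0.27  1.86  0.    1.54  0.02]
shift cm [0.   0.97 0.18]
turn [-0.01   0.011 -0.001]
[496.36231884  37.24637681] [ 0.75858405 -0.18696515  0.00917621]
[474.63333333  49.98333333] [ 0.73621078 -0.18750542  0.00658338]
[119.6   80.62] [ 0.38995314 -0.0284009   0.00848984]
[99.16666667 87.68518519] [ 0.51395561 -0.09409358  0.40293084]
[266.29831933 179.84033613] [ 0.4868253  -0.16948497  0.13222513]
```

View pics/sc9.png

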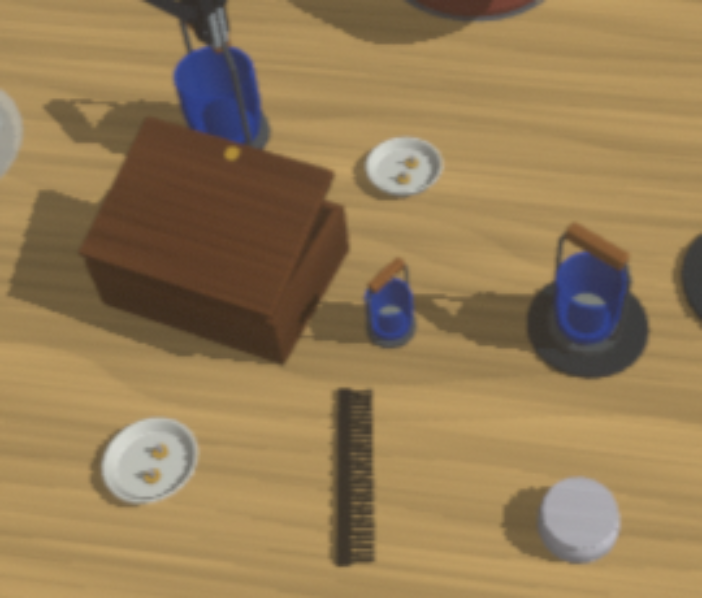

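The lid is ajar: the dot at (232,153) is now at z = 0.132 m, 44 mm higher. The lantern stands on the coaster, the bystanders are in place, and the arm is clear.

Run:
```python
from station import ticket
print(ticket.finish_job())
```

```text
the job is handed in; nothing more can be done
None
```

The job is done and handed in after about 18 s of robot time. I lifted the middle-sized lantern off the closed lid by its handle, set it on the smaller coaster and let go. Then I pressed the brass dot to its stop (about 19 N) and lifted away.

**Last checks:**
- **Lantern:** its centre measured about 4 mm from the coaster's after release. The handle-bar top at 0.138 m puts its underside on the coaster, and the pictures show it upright.
- **Lid:** it looked shut in the pictures while I lifted the lantern and just before the press. After the press the dot sat at 0.132 m, about 44 mm higher, so the lid is ajar.
- **Bystanders:** the comb, tin and trays look unmoved in the last picture. I only spot-checked the trays' positions by number.
- **Arm:** clear of everything, with about 0.3 N on the force reading.

**One disagreement:** at set-down the force reading did not clearly show the lantern's weight coming off. I judged contact from the height instead, which stopped at the predicted 0.113 m, and the picture after release confirmed it was standing.

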